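# Uncover the table warmer, stow its cover and set the timer

### The job

Get the table warmer ready: take its metal cover by the middle handle, lift it straight up off the two dowels, keeping it level, and set it down flat (do not drop it) on the open landing of the wooden rack, fin end outwards, and let go. Then take it again by its upright fin and slide it fully home against the back of the bay under the rack's roof. Last, turn the brass timer dial clockwise, counting the clicks, to the fourth mark after the round off stud and leave it resting there, without disturbing the other tableware.

Things in the scene. Friction and masses are not known exactly. Their poses are not given: they have to be found in the camera images.
- warmer: fixed table warmer: dark steel box 240 (x) x 290 (y) x 60 mm high, bolted down; origin under its centre, z up. Its flat deck is 60 mm above the table. Two steel dowels, 12 mm thick, stand 28 mm above the deck at (65, -10) and (-65, -110) mm in its frame; the brass dial is on its +y side, its axis at (-20, 90) mm.
- cover: loose aluminium plate, 180 (x) x 140 (y) x 8 mm, 0.5 to 0.75 kg; origin at the centre of its underside, z up. Starts flat on the warmer's deck, axes along the warmer's, the dowels through its 14 mm holes at (65, 50) and (-65, -50) mm (1 mm play each way; it binds if tilted a few degrees). Bar handle over its middle, upright fin at its -x end.
- handle (a point): centre of the cover's bar handle, 36 mm above the cover's underside, over its middle: bar 60 mm long along the cover's x, 14 mm wide (y), 14 mm high, with free space for fingertips down to 28 mm below this point; grip it across y from above
- fin (a point): a point in the cover's upright fin, 70 mm from the cover's middle on its -x side and 36 mm above its underside: the fin is 40 mm long along the cover's x, 8 mm thick (y), and stands 40 mm above the plate, its top 12 mm above this point; grip it across y from above
- rack: fixed wooden rack, 345 mm long (x from -100 to 245 mm), 172 mm wide; origin under the middle of its open landing, z up, +x into the bay (away from the robot). Floor 10 mm above the table; side rails 12 mm over the floor, 156 mm apart inside; -x end open. Roof over x = 100 to 245 mm: underside 77, top 89 mm above the table. Back wall's inner face at x = 235 mm.
- landing (a point): centre of the rack's open landing, on its floor: the cover's origin goes here when set down, its x along the rack's x, fin at the -x end. Fully home, the cover's origin is 145 mm further along the rack's x, against the back wall, and the fin still stands outside the roof. It slides with ordinary friction (3 to 12 N).
- dial_grip (a point): on the dial's vertical axis, 30 mm above the deck, the height to grip; turns with the dial. The dial: brass disc 62 mm across with a bar grip 60 mm long, 14 mm wide, 34 mm high, its top 12 mm above this point; the bar lies along this point's x, and its pointing end (black line on top) is on the point's -x side; grip it across y from above
- dial (a joint): timer dial angle, rad, 0 to 4.19 between stops; grows clockwise seen from above. A sprung click every 30 degrees (0.524): at 0 the pointer is at the round white off stud (warmer's -x side), then eight white line marks follow clockwise, the fourth at 2.094. Starts at the stud, mark 1 or mark 2. A click takes about 0.06 N m; let go, it settles into the nearest click.
- tumbler: bystander: clear glass tumbler, 52 mm across, 75 mm tall, on the table between warmer and rack; origin under its centre
- sauce_pot: bystander: blue lidded sauce pot, 72 mm across, 56 mm tall, standing on the rack's roof; origin under its centre
- canister: bystander: amber jar with a brass lid, 80 mm across, 100 mm tall, behind the warmer and rack; origin under its centre
- green_plate: bystander: green glazed plate, 150 mm across, on the right of the table; origin under its centre
- oil_bottle: bystander: green bottle with a cork, 60 mm across, 190 mm tall, front right, beside the bread crate; origin under its centre
- spoon: bystander: steel spoon 180 mm long lying near the front right; origin under its middle
- pepper_bowl: bystander: terracotta bowl 80 mm across, 45 mm tall, front left; origin under its centre

How it is judged:
By the outcome, as a careful person would: the job done as asked, in the order asked, and still so for the second after the job is handed in, with the robot touching nothing.
It also fails if it takes over 72 s, if anything falls off the work surface, if the arm or the gripper's body presses on something with over 40 N, if the wrist force passes 120 N, or if a joint passes its speed limit or range.

### The arm

A 7-joint arm with a two-finger parallel gripper is mounted at the origin on the work surface. World frame = base frame: x ahead of the robot, y to its left, z up, the work surface at z = 0. Lengths are in m, angles in rad, forces in N, time in s.
With the tool pointing down it reaches from about 0.4 to 0.85 m from the base axis. Payload 4.4 kg.
Tool frame: the origin (TCP) lies on the mounting face of the last link; the fingertips stand 199 mm ahead of it and the grasp point (between the pads) lies 180 mm ahead of it; z points along the fingers, y is the line along which they close (so a half turn about z gives the same grasp; the last joint's range is limited). The gripper opens to 94 mm and grips with 3 to 60 N. Pads are 16 mm wide; open, the fingers measure 119 mm over their backs; the gripper's body (75 mm by 177 mm) begins 78 mm behind the grasp point.
Start: joints at [1.066, 0.628, 0.038, 1.517, -0.027, 0.996, -0.02], TCP at [0.276, -0.588, 0.405] pointing down, gripper open.
Joint ranges: [-3.06, 3.06], [-0.37, 2.12], [-1.25, 1.32], [0.18, 2.47], [-1.1, 4.24], [0.23, 1.98], [-2.94, 2.94]. Speed limits (rad/s): [2.57, 2.57, 3.14, 3.14, 3.14, 3.14, 3.14].

### API

Orientations are given as a unit quaternion [w, x, y, z].
In Python, from cell import manip gives the robot as it stands.
- The arm moves only by the tool arm_command, never from a script. Its argument "series" is a list of rows, each an object of numbers: "x", "y", "z": the shift along the world's x, y, z in units of 500 mm (1.0 is 500 mm); "turn": the turn about the world's z in units of 90 degrees (1.0 is 90 degrees); "fingers": the finger opening in mm, from 0 to 94. In form: [{"x": .., "y": .., "z": .., "turn": .., "fingers": ..}, ...]. A call has 1 to 20 rows; each row shifts and turns the commanded pose from where the row before left it; what a row does not reach is not made up. A row lasts 1/10 s, in which the tool goes at most 50 mm and 8.59 degrees, less where a joint would pass 70% of its speed; a pose out of reach is approached as far as the arm can. A call with a number of a shift or a turn outside -1 to 1 is refused whole. A call with a gripper value outside its range is refused whole. The fingers move at their own pace and stop on an object; "grip_force" is the grip in N (left out, the last holds). Time passes only in rows, so rows that do not move let the fingers close. It gives the time, the measured TCP pose, the force, the opening and the grip force at its end, in the units of the state.
- manip.sense(): the state, without advancing time (a new reading comes with each control period).
- manip.camera(name): name is "side" or "top"; returns the picture (480x640x3 uint8, red, green, blue); there is no depth.
- manip.calibration(name): a dict with "fx", "fy", "cx", "cy" (pixels), "D" ([k1, k2, p1, p2, k3] as OpenCV has them; the pictures are not rectified), "rvec" (rotation vector, rad) and "tvec" (3), from world to camera coordinates, as OpenCV has them. Camera axes: x right, y down, z forward; pixel columns grow to the right and rows downward; lengths in m; the calibration is good to about 2 mm. A picture is of the moment at which its call begins. calibration takes no time and is no camera call.
- manip.sign_off(): hands the job in; it is judged then, once.
The state is a dict: "time": time; "joint_pos": joint angles; "joint_velocities": joint speeds; "tau": joint torques, N m; "position": TCP position; "tcp_rot": TCP orientation; "force": force on the tool from outside, world axes, zero at the start; "ft_torque": the same for the moment, N m; "finger_gap": finger opening in m; "gripper_force": force on a finger pad.
Only numpy, scipy, OpenCV 4.12 (cv2) and the standard library are available. Lean on these libraries where they do the work, as an engineer would, in place of code of your own. Each camera call takes 0.05 s, during which the arm holds its last target. There are 200 camera calls.

## Working session

There is one attempt and no reset: what is moved stays moved. The work goes in short steps, Python scripts to look and compute and a tool call to move; the robot and the scene stay as the last step left them, time stands still between calls to the robot, and variables do not carry over. Pictures are saved under pics/ and viewed, at most 12 in all, crops included, and the job is handed in when it is done.

Besides the shell and the picture viewer there is one more tool, called after "Emit:" as a command line: name --argument value ..., lists and objects as JSON in quotes. arm_command: Moves the arm, as the interface text tells. Its arguments: {"type":"object","properties":{"series":{"type":"array"},"grip_force":{"type":"number"}},"required":["series"]}

```bash
mkdir -p pics; cat > h.py <<'E'
import numpy as np, cv2
from cell import manip
def save(n,f):
    im=manip.camera(n); cv2.imwrite(f,cv2.cvtColor(im,cv2.COLOR_RGB2BGR)); return im
def cal(n):
    c=manip.calibration(n); K=np.array([[c['fx'],0,c['cx']],[0,c['fy'],c['cy']],[0,0,1]]); 
    return K,np.array(c['D'],float),np.array(c['rvec'],float),np.array(c['tvec'],float)
def ray(n,uv):
    K,D,r,t=cal(n); R=cv2.Rodrigues(r)[0]
    p=cv2.undistortPoints(np.array([[uv]],float),K,D)[0,0]
    return -R.T@t, R.T@np.array([p[0],p[1],1])
def atz(n,uv,z):
    o,d=ray(n,uv); return o+d*(z-o[2])/d[2]
def tri(a,b):
    o1,d1=ray('top',a);o2,d2=ray('side',b)
    s=np.linalg.lstsq(np.c_[d1,-d2],o2-o1,rcond=None)[0]
    p,q=o1+d1*s[0],o2+d2*s[1]; return (p+q)/2,np.linalg.norm(p-q)
def proj(n,P):
    K,D,r,t=cal(n); return cv2.projectPoints(np.array(P,float).reshape(-1,1,3),r,t,K,D)[0][:,0]
E
python3 - <<'E'
from h import *
a=save('top','pics/top0.png');b=save('side','pics/side0.png')
for n in('top','side'):
    print(n,ray(n,(320,240)))
print(manip.sense())
E
```

```text
top (array([ 0.41445381, -0.02300474,  1.61182746]), array([ 0.08625523,  0.00882193, -0.99626951]))
side (array([-0.07743563,  0.75684507,  0.92511649]), array([ 0.46415331, -0.58415471, -0.66597071]))
{'time': 0.1, 'joint_pos': array([ 1.06618765,  0.62922791,  0.03846235,  1.51824144, -0.02702289,
        0.99629259, -0.01999669]), 'joint_velocities': array([ 0.0008574 , -0.0012761 ,  0.00101955, -0.00165944, -0.00212619,
       -0.00050941,  0.00112769]), 'tau': array([ 2.64315306e-03, -5.50795341e+01,  1.14736732e+00, -1.87118000e+01,
       -5.20910590e-02,  1.91780913e-02,  4.85051009e-05]), 'position': array([ 0.27607809, -0.58817582,  0.40387129]), 'tcp_rot': array([-8.05132384e-04,  9.76029414e-01,  2.17637089e-01, -1.82426327e-04]), 'force': array([0.12939094, 0.28713841, 0.05111972]), 'ft_torque': array([-7.40178782e-03,  2.79648623e-02, -5.13827668e-05]), 'gripper_force': 0.0, 'finger_gap': 0.0939055133724492}
```

View pics/top0.png

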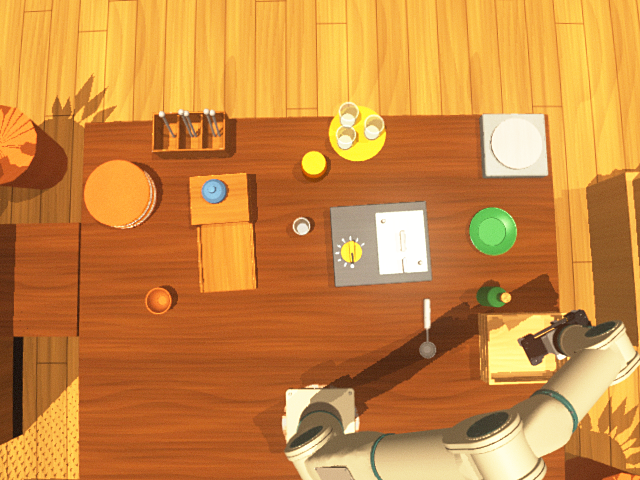

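View pics/side0.png

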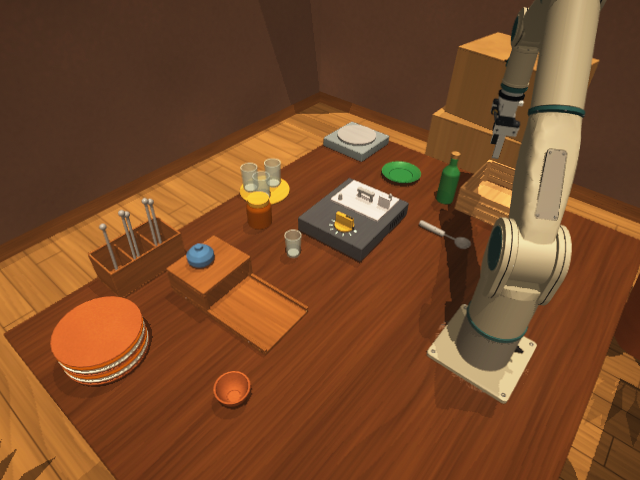

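Top view: warmer around (380,245), with the cover's handle at about (403,243) and the dial at (351,252). The rack landing is at about (227,257) and the roof at (219,200). I'll enlarge both views.

```bash
python3 - <<'E'
import cv2
a=cv2.imread('pics/top0.png');b=cv2.imread('pics/side0.png')
def crop(im,x0,y0,w,h,s): return cv2.resize(im[y0:y0+h,x0:x0+w],None,fx=s,fy=s,interpolation=cv2.INTER_CUBIC)
t=crop(a,325,195,114,98,7)
cv2.imwrite('pics/tw.png',crop(a,325,198,114,92,6))   # 684x552
cv2.imwrite('pics/sw.png',crop(b,295,170,116,92,6))
r1=crop(a,180,168,86,130,4); r2=crop(b,160,230,152,130,3)  # 344x520, 456x390
import numpy as np
c=np.zeros((520,800,3),np.uint8); c[:,:344]=r1; c[:390,344:]=r2
cv2.imwrite('pics/rk.png',c)
E
```

```text
(no output)
```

View pics/tw.png

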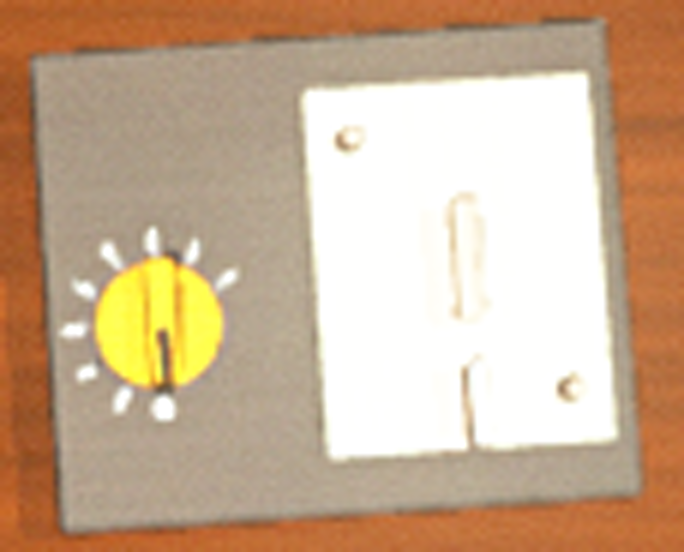

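View pics/sw.png

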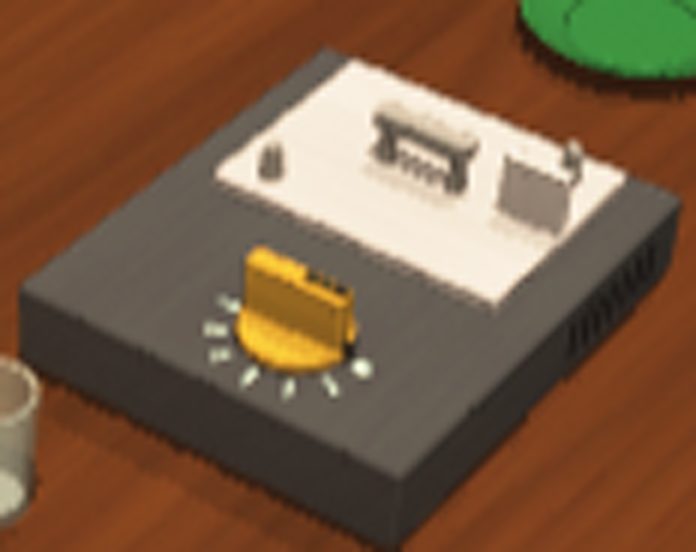

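View pics/rk.png

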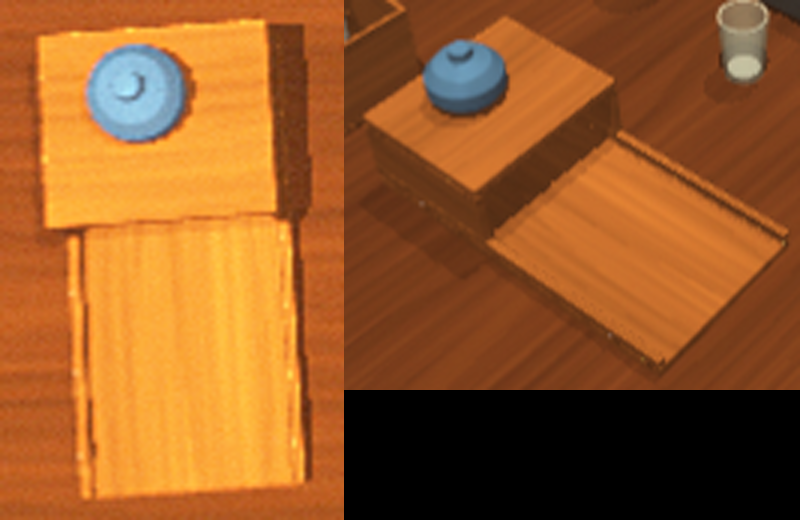

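The dial points at the off stud in both views (tw crop: dial centre (160,322), stud (164,407)), so it needs +120° clockwise. I'll fit the poses using the corners I read off.

```bash
cat > fit.py <<'E'
from h import *
from scipy.optimize import least_squares
def T(u,v): return (325+(u+.5)/6-.5,198+(v+.5)/6-.5)
def S(u,v): return (295+(u+.5)/6-.5,170+(v+.5)/6-.5)
def RT(u,v): return (180+(u+.5)/4-.5,168+(v+.5)/4-.5)
def RS(u,v): return (160+(u-344+.5)/3-.5,230+(v+.5)/3-.5)
def W(p,P):
    c,s=np.cos(p[2]),np.sin(p[2]); P=np.array(P)/1000
    return np.c_[p[0]+c*P[:,0]-s*P[:,1],p[1]+s*P[:,0]+c*P[:,1],P[:,2]+p[3]]
def fit(obs,x0,name):
    P=[o[0] for o in obs]
    def f(p):
        w=W(p,P); r=[]
        for i,o in enumerate(obs):
            for n,uv in((('top'),o[1]),('side',o[2])):
                if uv: r+=list(proj(n,w[i])[0]-uv)
        return np.array(r)
    s=least_squares(f,x0,loss='soft_l1'); print(name,s.x.round(4),'deg',np.degrees(s.x[2]).round(2)); print(f(s.x).round(1)); return s.x
E
python3 - <<'E'
from fit import *
w=fit([((120,145,60),T(33,57),S(22,292)),((120,-145,60),T(605,20),S(330,48)),((-120,-145,60),T(638,493),S(680,205)),((-120,145,60),T(64,530),S(400,478)),
],[.6,-.1,0,0],'warmer')
cv=fit([((90,70,68),T(303,90),S(217,172)),((90,-70,68),T(588,73),S(348,58)),((-90,-70,68),T(617,438),S(627,177)),((-90,70,68),T(329,459),S(498,304)),],[.6,-.1,0,0],'cover')
print('handle fit',W(w,[(0,-60,96),(0,-60,103),(-20,90,90)]), W(cv,[(0,0,96),(-70,0,96)]))
print('handle-top tri', tri(T(465,257),S(424,127)))
print('bar top ends proj top/side',[((proj('top',W(w,[q]))[0]-[325,198])*6,(proj('side',W(w,[q]))[0]-[295,170])*6) for q in [(30,-60,103),(-30,-60,103),(-20,90,60),(-50,90,102),(10,90,102)]])
fit([((245,86,89),RT(40,38),RS(365,118)),((245,-86,89),RT(266,20),RS(510,18)),((100,-86,89),RT(277,213),RS(614,80)),((100,86,89),RT(46,229),RS(474,190)),((-100,-86,22),RT(305,482),RS(787,233)),((-100,86,22),RT(82,497),RS(660,366))],[.6,.3,0,0],'rack')
E
```

```text
warmer [ 0.5367 -0.1908  0.0445 -0.0061] deg 2.55
[-0.2 -0.7 -0.9 -0.3  0.3 -0.4 -0.5  0.4  1.2  0.4  1.  -0.3 -0.3  0.5
 -0.   1.1]
cover [ 5.390e-01 -2.496e-01  5.010e-02  1.000e-04] deg 2.87
[ 0.2  0.6 -0.5  0.1 -0.6  0.3  1.2  0.4 -0.3 -0.3  0.2 -0.3  0.5 -0.5
 -0.3 -0.4]
handle fit [[ 0.53937134 -0.25076286  0.0898762 ]
 [ 0.53937134 -0.25076286  0.0968762 ]
 [ 0.51271267 -0.10180207  0.0838762 ]] [[ 0.53901364 -0.24964974  0.09608546]
 [ 0.4691016  -0.2531578   0.09608546]]
handle-top tri (array([ 0.53976766, -0.24790781,  0.10013398]), np.float64(0.00011340564855544889))
bar top ends proj top/side [(array([462.79271559, 194.46910063]), array([378.20517564, 107.34213238])), (array([472.1508903, 317.5015333]), array([471.6412049 , 147.83698473])), (array([157.47188706, 322.04085961]), array([292.62655468, 342.26583406])), (array([165.8874988 , 378.36157801]), array([346.91805928, 302.01299766])), (array([157.59211688, 254.83935222]), array([248.96033591, 255.44213603]))]
rack [ 0.5031  0.2788  0.0518 -0.0036] deg 2.97
[-0.4 -0.5 -0.8 -0.3  0.4 -0.2 -1.  -0.5  0.3 -0.2  1.   0.4  0.2 -0.1
  0.2  1.2  0.3  0.5  0.9  0.1 -0.1  0.5 -0.7 -0.1]
```

Emit:
arm_command --series '[{"x": 0,"y": 0,"z": 0.05,"turn": 0.092,"fingers": 60},{"x": 0,"y": 0,"z": 0.05,"turn": 0.092,"fingers": 60},{"x": 0.031,"y": 0.04,"z": 0,"turn": 0.092,"fingers": 60},{"x": 0.031,"y": 0.04,"z": 0,"turn": 0.092,"fingers": 60},{"x": 0.031,"y": 0.04,"z": 0,"turn": 0.092,"fingers": 60},{"x": 0.031,"y": 0.04,"z": 0,"turn": 0.092,"fingers": 60},{"x": 0.031,"y": 0.04,"z": 0,"turn": 0.092,"fingers": 60},{"x": 0.031,"y": 0.04,"z": 0,"turn": 0.092,"fingers": 60},{"x": 0.031,"y": 0.04,"z": 0,"turn": 0.092,"fingers": 60},{"x": 0.031,"y": 0.04,"z": 0,"turn": 0.092,"fingers": 60},{"x": 0.031,"y": 0.04,"z": 0,"turn": 0.092,"fingers": 60},{"x": 0.031,"y": 0.04,"z": 0,"turn": 0.092,"fingers": 60},{"x": 0.031,"y": 0.04,"z": 0,"turn": 0.092,"fingers": 60},{"x": 0.031,"y": 0.04,"z": 0,"turn": 0.092,"fingers": 60},{"x": 0.031,"y": 0.04,"z": 0,"turn": 0.092,"fingers": 60},{"x": 0.031,"y": 0.04,"z": 0,"turn": 0.092,"fingers": 60},{"x": 0.031,"y": 0.04,"z": 0,"turn": 0.092,"fingers": 60},{"x": 0.031,"y": 0.04,"z": 0,"turn": 0.092,"fingers": 60},{"x": 0.031,"y": 0.037,"z": 0,"turn": 0.092,"fingers": 60},{"x": 0,"y": 0,"z": 0,"turn": 0,"fingers": 60}]'

```text
time: 2.1
position: [0.5413, -0.2467, 0.4545]
tcp_rot: [0.001, -0.025, 1.0, 0.002]
force: [-1.1, 0.4, 0.7]
finger_gap: 0.0598
gripper_force: 0.0
```

Emit:
arm_command --series '[{"x": -0.004,"y": -0.005,"z": -0.06,"turn": 0,"fingers": 60},{"x": 0,"y": 0,"z": -0.06,"turn": 0,"fingers": 60},{"x": 0,"y": 0,"z": -0.06,"turn": 0,"fingers": 60},{"x": 0,"y": 0,"z": -0.06,"turn": 0,"fingers": 60},{"x": 0,"y": 0,"z": -0.04,"turn": 0,"fingers": 60},{"x": 0,"y": 0,"z": 0,"turn": 0,"fingers": 60},{"x": 0,"y": 0,"z": 0,"turn": 0,"fingers": 60}]'

```text
time: 2.8
position: [0.5374, -0.2532, 0.3148]
tcp_rot: [-0.0, -0.02, 1.0, -0.0]
force: [0.0, 0.9, 1.0]
finger_gap: 0.0599
gripper_force: 0.0
```

```bash
python3 - <<'E'
from h import *
a=save('top','pics/t1.png');b=save('side','pics/s1.png')
c=np.zeros((552,800,3),np.uint8)
A=cv2.cvtColor(a,4)[190:290,350:450];B=cv2.cvtColor(b,4)[140:240,320:420]
c[:400,:400]=cv2.resize(A,None,fx=4,fy=4,interpolation=2);c[:400,400:]=cv2.resize(B,None,fx=4,fy=4,interpolation=2)
cv2.imwrite('pics/c1.png',c[:400])
s=manip.sense();print(s['position'],s['tcp_rot'],s['force'],s['joint_pos'])
E
```

```text
[ 0.53799261 -0.25291849  0.31597449] [ 8.94109471e-04 -2.07343029e-02  9.99784477e-01 -5.37534794e-04] [ 1.22185903  0.32929574 -0.29735376] [ 0.77115965  0.72762938 -0.62006856  1.75225416  0.54712126  0.83871409
  1.50776001]
```

View pics/c1.png

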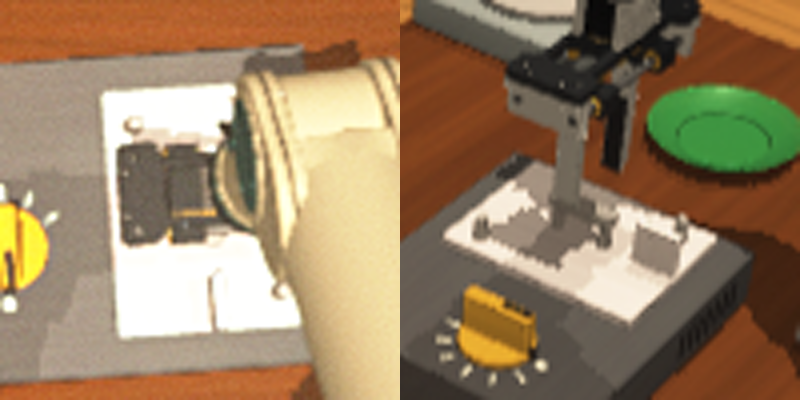

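The open fingers straddle the handle (side crop (575,215)). I'll go down the rest of the way and close gently.

Emit:
arm_command --series '[{"x": 0.003,"y": 0.006,"z": -0.03,"turn": 0.005,"fingers": 40},{"x": 0,"y": 0,"z": -0.03,"turn": 0,"fingers": 40},{"x": 0,"y": 0,"z": -0.019,"turn": 0,"fingers": 40},{"x": 0,"y": 0,"z": 0,"turn": 0,"fingers": 40},{"x": 0,"y": 0,"z": 0,"turn": 0,"fingers": 12},{"x": 0,"y": 0,"z": 0,"turn": 0,"fingers": 5},{"x": 0,"y": 0,"z": 0,"turn": 0,"fingers": 5},{"x": 0,"y": 0,"z": 0,"turn": 0,"fingers": 5},{"x": 0,"y": 0,"z": 0,"turn": 0,"fingers": 5}]' --grip_force 8

```text
time: 3.8
position: [0.5394, -0.2493, 0.2756]
tcp_rot: [0.0, -0.025, 1.0, -0.0]
force: [-0.7, 0.6, 2.0]
finger_gap: 0.0141
gripper_force: 8.0
```

```bash
python3 - <<'E'
from h import *
s=manip.sense();print(s['position'],s['tcp_rot'],s['force'],s['ft_torque'],s['finger_gap'],s['gripper_force'])
E
```

```text
[ 0.53935122 -0.24930841  0.27560562] [ 3.53265923e-04 -2.53268560e-02  9.99679161e-01 -1.81254716e-05] [-0.72849103  0.55510828  2.02721472] [ 0.22628915 -0.11619989 -0.09058141] 0.01411512803334197 8.000546246767044
```

Emit:
arm_command --series '[{"x": 0,"y": 0,"z": 0,"turn": 0,"fingers": 0},{"x": 0,"y": 0,"z": 0,"turn": 0,"fingers": 0},{"x": 0,"y": 0,"z": 0,"turn": 0,"fingers": 0},{"x": 0,"y": 0,"z": 0.01,"turn": 0,"fingers": 0},{"x": 0,"y": 0,"z": 0.01,"turn": 0,"fingers": 0},{"x": 0,"y": 0,"z": 0.01,"turn": 0,"fingers": 0},{"x": 0,"y": 0,"z": 0.01,"turn": 0,"fingers": 0},{"x": 0,"y": 0,"z": 0.01,"turn": 0,"fingers": 0},{"x": 0,"y": 0,"z": 0.01,"turn": 0,"fingers": 0}]' --grip_force 50

```text
time: 4.7
position: [0.5389, -0.2495, 0.3055]
tcp_rot: [-0.0, -0.025, 1.0, -0.0]
force: [-0.6, 1.1, -6.8]
finger_gap: 0.0133
gripper_force: 50.0
```

Emit:
arm_command --series '[{"x": 0,"y": 0,"z": 0.01,"turn": 0,"fingers": 0},{"x": 0,"y": 0,"z": 0.015,"turn": 0,"fingers": 0},{"x": 0,"y": 0,"z": 0.02,"turn": 0,"fingers": 0},{"x": 0,"y": 0,"z": 0.025,"turn": 0,"fingers": 0},{"x": 0,"y": 0,"z": 0.03,"turn": 0,"fingers": 0},{"x": 0,"y": 0,"z": 0.025,"turn": 0,"fingers": 0},{"x": 0,"y": 0,"z": 0.02,"turn": 0,"fingers": 0},{"x": 0,"y": 0,"z": 0,"turn": 0,"fingers": 0},{"x": 0,"y": 0,"z": 0,"turn": 0,"fingers": 0}]'

```text
time: 5.6
position: [0.539, -0.2495, 0.3778]
tcp_rot: [-0.0, -0.025, 1.0, -0.0]
force: [0.5, -0.4, -6.8]
finger_gap: 0.0133
gripper_force: 50.0
```

```bash
python3 - <<'E'
from h import *
a=save('top','pics/t2.png');b=save('side','pics/s2.png')
A=cv2.cvtColor(a,4)[190:290,350:450];B=cv2.cvtColor(b,4)[100:240,310:430]
c=np.zeros((560,800,3),np.uint8)
c[:320,:320]=cv2.resize(A,(320,320),interpolation=2);c[:,320:]=cv2.resize(B,(480,560),interpolation=2)
cv2.imwrite('pics/c2.png',c)
s=manip.sense();print(s['position'],s['tcp_rot'],s['force'],s['ft_torque'],s['finger_gap'])
E
```

```text
[ 0.53882212 -0.24946622  0.37700332] [-7.21122358e-04 -2.53620545e-02  9.99678045e-01  2.29857150e-04] [ 0.92874222 -0.447563   -6.8716139 ] [ 0.05551868 -0.11404594 -0.04181697] 0.013174289523589582
```

View pics/c2.png

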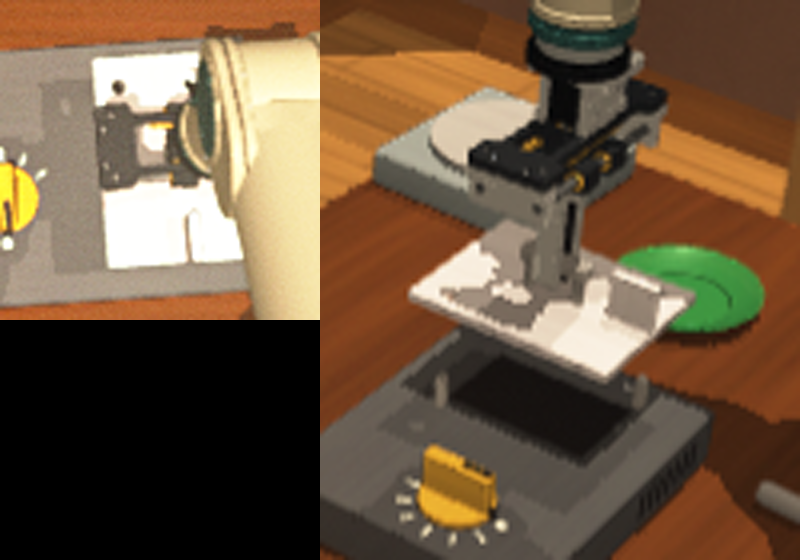

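The cover is off both dowels, level and held. Next, over the tumbler to the landing.

Emit:
arm_command --series '[{"x": -0.004,"y": 0.02,"z": 0,"turn": 0,"fingers": 0},{"x": -0.004,"y": 0.04,"z": 0,"turn": 0,"fingers": 0},{"x": -0.004,"y": 0.06,"z": 0,"turn": 0,"fingers": 0},{"x": -0.005,"y": 0.074,"z": 0,"turn": 0,"fingers": 0},{"x": -0.005,"y": 0.074,"z": 0,"turn": 0,"fingers": 0},{"x": -0.005,"y": 0.074,"z": 0,"turn": 0,"fingers": 0},{"x": -0.005,"y": 0.074,"z": 0,"turn": 0,"fingers": 0},{"x": -0.005,"y": 0.074,"z": 0,"turn": 0,"fingers": 0},{"x": -0.005,"y": 0.074,"z": 0,"turn": 0,"fingers": 0},{"x": -0.005,"y": 0.074,"z": 0,"turn": 0,"fingers": 0},{"x": -0.005,"y": 0.074,"z": 0,"turn": 0,"fingers": 0},{"x": -0.005,"y": 0.074,"z": 0,"turn": 0,"fingers": 0},{"x": -0.004,"y": 0.074,"z": 0,"turn": 0,"fingers": 0},{"x": -0.004,"y": 0.077,"z": 0,"turn": 0,"fingers": 0},{"x": -0.004,"y": 0.06,"z": 0,"turn": 0,"fingers": 0},{"x": -0.004,"y": 0.04,"z": 0,"turn": 0,"fingers": 0},{"x": -0.003,"y": 0.02,"z": 0,"turn": 0,"fingers": 0},{"x": 0,"y": 0,"z": 0,"turn": 0,"fingers": 0},{"x": 0,"y": 0,"z": 0,"turn": 0,"fingers": 0}]'

```text
time: 7.6
position: [0.5011, 0.2779, 0.3772]
tcp_rot: [-0.0, -0.025, 1.0, -0.001]
force: [-0.5, -0.1, -6.8]
finger_gap: 0.0131
gripper_force: 50.0
```

```bash
python3 - <<'E'
from fit import *
a=save('top','pics/t3.png');b=save('side','pics/s3.png')
s=manip.sense();print(s['position'],s['tcp_rot'],s['force'],s['finger_gap'])
q=s['tcp_rot'];th=2*np.arctan2(q[2],q[1])-np.pi;print(np.degrees(th))
p=s['position'];w=[p[0],p[1],th,p[2]-.216]
A=cv2.cvtColor(a,4);B=cv2.cvtColor(b,4)
def crop(im,x,y,W_,H,s): return cv2.resize(im[y:y+H,x:x+W_],None,fx=s,fy=s,interpolation=2)
top=crop(A,180,168,100,140,4);sd=crop(B,180,200,133,140,3)
c=np.zeros((560,800,3),np.uint8);c[:,:400]=top;c[:420,400:799]=sd
# predicted cover corners from the TCP
for Pt in [(90,70,8),(90,-70,8),(-90,-70,8),(-90,70,8)]:
    X=W(w,[Pt]); u=(proj('top',X)[0]-[180,168])*4; v=(proj('side',X)[0]-[180,200])*3+[400,0]
    for k in(u,v): cv2.circle(c,tuple(int(i) for i in k),3,(255,0,255),1)
cv2.imwrite('pics/c3.png',c)
E
```

```text
[0.50162743 0.27727593 0.37736873] [-1.93225029e-04 -2.42273612e-02  9.99706015e-01 -9.39208376e-04] [-0.05951012 -0.11190806 -6.73290747] 0.0135282636999625
2.77652402809295
```

View pics/c3.png

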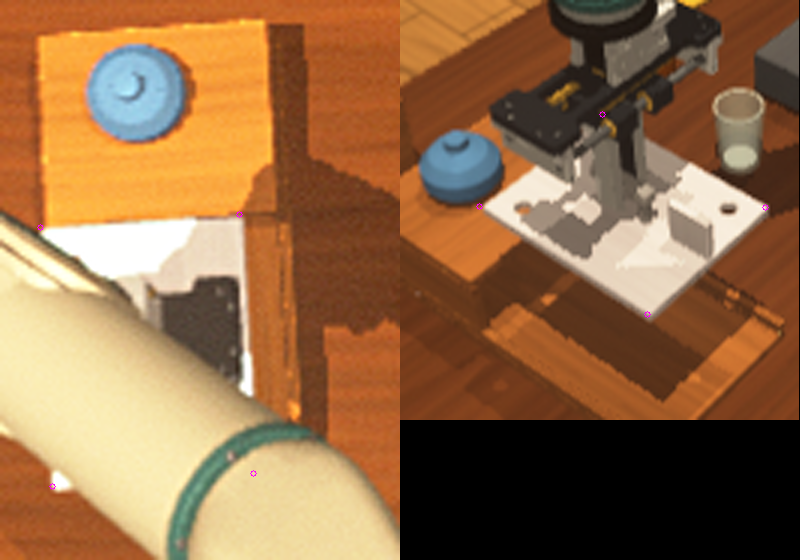

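The predicted cover corners match the picture, so I'll lower it, slowly near the floor.

Emit:
arm_command --series '[{"x": 0,"y": 0.003,"z": -0.02,"turn": 0.001,"fingers": 0},{"x": 0,"y": 0,"z": -0.04,"turn": 0,"fingers": 0},{"x": 0,"y": 0,"z": -0.05,"turn": 0,"fingers": 0},{"x": 0,"y": 0,"z": -0.05,"turn": 0,"fingers": 0},{"x": 0,"y": 0,"z": -0.05,"turn": 0,"fingers": 0},{"x": 0,"y": 0,"z": -0.04,"turn": 0,"fingers": 0},{"x": 0,"y": 0,"z": -0.02,"turn": 0,"fingers": 0},{"x": 0,"y": 0,"z": -0.01,"turn": 0,"fingers": 0},{"x": 0,"y": 0,"z": 0,"turn": 0,"fingers": 0},{"x": 0,"y": 0,"z": 0,"turn": 0,"fingers": 0}]'

```text
time: 8.7
position: [0.5015, 0.2808, 0.2385]
tcp_rot: [0.001, -0.026, 1.0, 0.0]
force: [-0.1, 0.3, -5.9]
finger_gap: 0.0132
gripper_force: 50.0
```

Emit:
arm_command --series '[{"x": 0,"y": 0,"z": -0.004,"turn": 0,"fingers": 0},{"x": 0,"y": 0,"z": -0.004,"turn": 0,"fingers": 0},{"x": 0,"y": 0,"z": -0.004,"turn": 0,"fingers": 0},{"x": 0,"y": 0,"z": 0,"turn": 0,"fingers": 0}]'

```text
time: 9.1
position: [0.5011, 0.2805, 0.2315]
tcp_rot: [-0.0, -0.026, 1.0, -0.0]
force: [-0.8, 0.7, -6.2]
finger_gap: 0.013
gripper_force: 50.0
```

Emit:
arm_command --series '[{"x": 0,"y": 0,"z": -0.003,"turn": 0,"fingers": 0},{"x": 0,"y": 0,"z": -0.003,"turn": 0,"fingers": 0},{"x": 0,"y": 0,"z": -0.002,"turn": 0,"fingers": 0},{"x": 0,"y": 0,"z": 0,"turn": 0,"fingers": 0},{"x": 0,"y": 0,"z": 0,"turn": 0,"fingers": 0}]'

```text
time: 9.6
position: [0.5012, 0.2806, 0.2276]
tcp_rot: [-0.0, -0.026, 1.0, 0.0]
force: [0.3, -0.1, -6.3]
finger_gap: 0.0136
gripper_force: 50.0
```

Emit:
arm_command --series '[{"x": 0,"y": 0,"z": -0.002,"turn": 0,"fingers": 0},{"x": 0,"y": 0,"z": -0.002,"turn": 0,"fingers": 0},{"x": 0,"y": 0,"z": 0,"turn": 0,"fingers": 0},{"x": 0,"y": 0,"z": 0,"turn": 0,"fingers": 0}]'

```text
time: 10.0
position: [0.5012, 0.2806, 0.2257]
tcp_rot: [0.0, -0.026, 1.0, 0.0]
force: [-0.5, 0.3, -6.2]
finger_gap: 0.0135
gripper_force: 50.0
```

Emit:
arm_command --series '[{"x": 0,"y": 0,"z": -0.002,"turn": 0,"fingers": 0},{"x": 0,"y": 0,"z": 0,"turn": 0,"fingers": 0},{"x": 0,"y": 0,"z": 0,"turn": 0,"fingers": 0}]'

```text
time: 10.3
position: [0.5011, 0.2806, 0.2256]
tcp_rot: [0.0, -0.026, 1.0, -0.0]
force: [-2.6, -3.3, 5.9]
finger_gap: 0.0134
gripper_force: 50.0
```

Emit:
arm_command --series '[{"x": 0,"y": 0,"z": -0.002,"turn": 0,"fingers": 0},{"x": 0,"y": 0,"z": 0,"turn": 0,"fingers": 0},{"x": 0,"y": 0,"z": 0,"turn": 0,"fingers": 0}]'

```text
time: 10.6
position: [0.501, 0.2807, 0.2256]
tcp_rot: [0.001, -0.026, 1.0, -0.0]
force: [-4.0, -2.9, 14.3]
finger_gap: 0.0134
gripper_force: 50.0
```

Contact is at TCP z 0.2256, which is where the floor should be. Release, and move over the fin.

Emit:
arm_command --series '[{"x": 0,"y": 0,"z": 0.002,"turn": 0,"fingers": 0},{"x": 0,"y": 0,"z": 0,"turn": 0,"fingers": 20},{"x": 0,"y": 0,"z": 0,"turn": 0,"fingers": 40},{"x": 0,"y": 0,"z": 0,"turn": 0,"fingers": 40},{"x": 0,"y": 0,"z": 0,"turn": 0,"fingers": 40},{"x": 0,"y": 0,"z": 0.02,"turn": 0,"fingers": 40},{"x": 0,"y": 0,"z": 0.04,"turn": 0,"fingers": 40},{"x": 0,"y": 0,"z": 0.04,"turn": 0,"fingers": 40},{"x": -0.036,"y": -0.002,"z": 0,"turn": 0,"fingers": 40},{"x": -0.036,"y": -0.002,"z": 0,"turn": 0,"fingers": 40},{"x": -0.036,"y": -0.002,"z": 0,"turn": 0,"fingers": 40},{"x": -0.036,"y": -0.002,"z": 0,"turn": 0,"fingers": 40},{"x": 0,"y": 0,"z": 0,"turn": 0,"fingers": 40},{"x": 0,"y": 0,"z": 0,"turn": 0,"fingers": 40}]' --grip_force 10

```text
time: 12.0
position: [0.4298, 0.2769, 0.2753]
tcp_rot: [0.001, -0.026, 1.0, 0.0]
force: [0.4, -0.7, -0.7]
finger_gap: 0.0403
gripper_force: 0.0
```

```bash
python3 - <<'E'
from fit import *
a=save('top','pics/t4.png');b=save('side','pics/s4.png')
s=manip.sense();p=s['position'];print(p,s['force'],s['finger_gap'])
A=cv2.cvtColor(a,4);B=cv2.cvtColor(b,4)
def crop(im,x,y,W_,H,s): return cv2.resize(im[y:y+H,x:x+W_],None,fx=s,fy=s,interpolation=2)
c=np.zeros((560,800,3),np.uint8);c[:,:320]=crop(A,190,168,80,140,4);c[:,320:]=crop(B,200,230,120,140,4)
w=[.5011,.2806,np.radians(2.95),.010]
for Pt in [(90,70,8),(90,-70,8),(-90,-70,8),(-90,70,8),(-90,0,48),(-50,0,48)]:
    X=W(w,[Pt]); u=(proj('top',X)[0]-[190,168])*4; v=(proj('side',X)[0]-[200,230])*4+[320,0]
    for k in(u,v): cv2.circle(c,tuple(int(i) for i in k),3,(255,0,255),1)
cv2.imwrite('pics/c4.png',c)
E
```

```text
[0.4303531  0.27669983 0.27496374] [-0.44684167  0.0217241   0.31794584] 0.04019807860377475
```

View pics/c4.png

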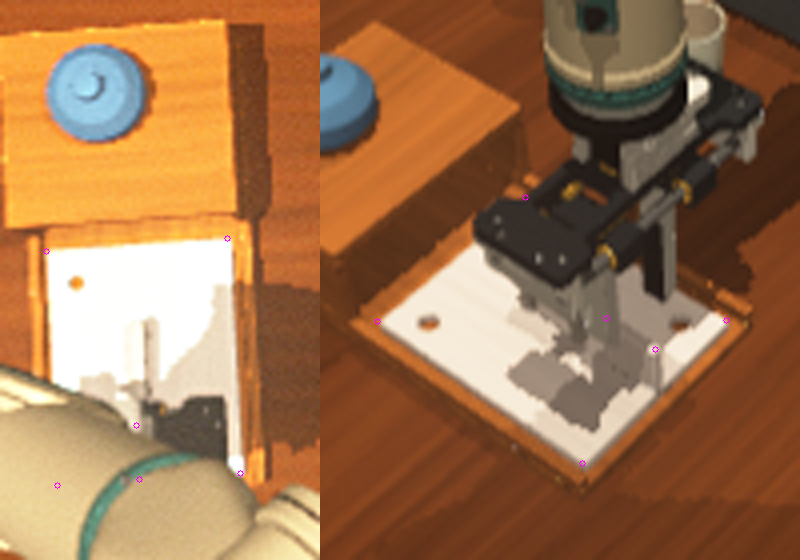

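The cover lies flat between the rails, and the fin sits between the fingers (side crop ~(640,335)). I'll go down and grip it.

Emit:
arm_command --series '[{"x": 0,"y": 0,"z": -0.03,"turn": 0,"fingers": 40},{"x": 0,"y": 0,"z": -0.04,"turn": 0,"fingers": 40},{"x": 0,"y": 0,"z": -0.026,"turn": 0,"fingers": 40},{"x": 0,"y": 0,"z": 0,"turn": 0,"fingers": 15},{"x": 0,"y": 0,"z": 0,"turn": 0,"fingers": 0},{"x": 0,"y": 0,"z": 0,"turn": 0,"fingers": 0},{"x": 0,"y": 0,"z": 0,"turn": 0,"fingers": 0},{"x": 0,"y": 0,"z": 0,"turn": 0,"fingers": 0},{"x": 0,"y": 0,"z": 0,"turn": 0,"fingers": 0}]' --grip_force 8

```text
time: 13.0
position: [0.4294, 0.2768, 0.2273]
tcp_rot: [0.001, -0.026, 1.0, 0.0]
force: [-0.8, 0.6, 4.5]
finger_gap: 0.0079
gripper_force: 8.0
```

Emit:
arm_command --series '[{"x": 0,"y": 0,"z": 0,"turn": 0,"fingers": 0},{"x": 0,"y": 0,"z": 0,"turn": 0,"fingers": 0}]' --grip_force 35

```text
time: 13.2
position: [0.4294, 0.2768, 0.2273]
tcp_rot: [0.001, -0.026, 1.0, 0.0]
force: [-0.1, -1.0, 5.9]
finger_gap: 0.008
gripper_force: 35.0
```

Emit:
arm_command --series '[{"x": 0.01,"y": 0.0005,"z": 0,"turn": 0,"fingers": 0},{"x": 0.02,"y": 0.001,"z": 0,"turn": 0,"fingers": 0},{"x": 0.02,"y": 0.001,"z": 0,"turn": 0,"fingers": 0},{"x": 0.02,"y": 0.001,"z": 0,"turn": 0,"fingers": 0},{"x": 0.02,"y": 0.001,"z": 0,"turn": 0,"fingers": 0},{"x": 0.02,"y": 0.001,"z": 0,"turn": 0,"fingers": 0},{"x": 0.02,"y": 0.001,"z": 0,"turn": 0,"fingers": 0}]'

```text
time: 13.9
position: [0.4892, 0.2809, 0.2271]
tcp_rot: [-0.005, -0.028, 1.0, -0.001]
force: [-15.3, -0.8, 16.0]
finger_gap: 0.0078
gripper_force: 35.0
```

Emit:
arm_command --series '[{"x": 0.02,"y": 0.001,"z": 0,"turn": 0,"fingers": 0},{"x": 0.02,"y": 0.001,"z": 0,"turn": 0,"fingers": 0},{"x": 0.02,"y": 0.001,"z": 0,"turn": 0,"fingers": 0},{"x": 0.02,"y": 0.001,"z": 0,"turn": 0,"fingers": 0},{"x": 0.02,"y": 0.001,"z": 0,"turn": 0,"fingers": 0},{"x": 0.02,"y": 0.001,"z": 0,"turn": 0,"fingers": 0},{"x": 0.01,"y": 0.001,"z": 0,"turn": 0,"fingers": 0},{"x": 0,"y": 0,"z": 0,"turn": 0,"fingers": 0}]'

```text
time: 14.7
position: [0.5557, 0.2846, 0.2272]
tcp_rot: [-0.004, -0.027, 1.0, -0.0]
force: [-11.5, -0.0, 12.4]
finger_gap: 0.0078
gripper_force: 35.0
```

Emit:
arm_command --series '[{"x": 0.006,"y": 0,"z": 0.001,"turn": 0,"fingers": 0},{"x": 0.006,"y": 0,"z": 0,"turn": 0,"fingers": 0},{"x": 0.006,"y": 0.001,"z": 0,"turn": 0,"fingers": 0},{"x": 0.006,"y": 0,"z": 0,"turn": 0,"fingers": 0},{"x": 0.006,"y": 0.001,"z": 0,"turn": 0,"fingers": 0},{"x": 0,"y": 0,"z": 0,"turn": 0,"fingers": 0}]'

```text
time: 15.3
position: [0.5709, 0.2852, 0.2271]
tcp_rot: [-0.004, -0.027, 1.0, -0.001]
force: [-8.7, -0.9, 9.3]
finger_gap: 0.0079
gripper_force: 35.0
```

Emit:
arm_command --series '[{"x": 0.004,"y": 0,"z": 0,"turn": 0,"fingers": 0},{"x": 0.004,"y": 0,"z": 0,"turn": 0,"fingers": 0},{"x": 0,"y": 0,"z": 0,"turn": 0,"fingers": 0}]'

```text
time: 15.6
position: [0.5748, 0.2853, 0.2271]
tcp_rot: [-0.004, -0.027, 1.0, -0.0]
force: [-9.3, -1.4, 7.8]
finger_gap: 0.0076
gripper_force: 35.0
```

Moved 145.4 mm. I'll push on in small steps until the force rises.

Emit:
arm_command --series '[{"x": 0.003,"y": 0,"z": 0,"turn": 0,"fingers": 0},{"x": 0.002,"y": 0,"z": 0,"turn": 0,"fingers": 0},{"x": 0,"y": 0,"z": 0,"turn": 0,"fingers": 0}]'

```text
time: 15.9
position: [0.5771, 0.2854, 0.2272]
tcp_rot: [-0.004, -0.027, 1.0, -0.0]
force: [-9.6, -1.3, 7.6]
finger_gap: 0.0078
gripper_force: 35.0
```

Emit:
arm_command --series '[{"x": 0.002,"y": 0,"z": 0,"turn": 0,"fingers": 0},{"x": 0.002,"y": 0,"z": 0,"turn": 0,"fingers": 0},{"x": 0,"y": 0,"z": 0,"turn": 0,"fingers": 0}]'

```text
time: 16.2
position: [0.5789, 0.2855, 0.2272]
tcp_rot: [-0.004, -0.027, 1.0, -0.0]
force: [-9.2, -0.4, 8.9]
finger_gap: 0.0079
gripper_force: 35.0
```

Emit:
arm_command --series '[{"x": 0.002,"y": 0,"z": 0,"turn": 0,"fingers": 0},{"x": 0.002,"y": 0,"z": 0,"turn": 0,"fingers": 0},{"x": 0,"y": 0,"z": 0,"turn": 0,"fingers": 0}]'

```text
time: 16.5
position: [0.5795, 0.2856, 0.2271]
tcp_rot: [-0.006, -0.027, 1.0, -0.001]
force: [-14.6, -1.1, 11.9]
finger_gap: 0.0078
gripper_force: 35.0
```

Emit:
arm_command --series '[{"x": 0.002,"y": 0,"z": 0,"turn": 0,"fingers": 0},{"x": 0.002,"y": 0,"z": 0,"turn": 0,"fingers": 0},{"x": 0,"y": 0,"z": 0,"turn": 0,"fingers": 0}]'

```text
time: 16.8
position: [0.5803, 0.2858, 0.2271]
tcp_rot: [-0.007, -0.028, 1.0, -0.001]
force: [-18.6, -1.7, 15.1]
finger_gap: 0.0075
gripper_force: 35.0
```

Emit:
arm_command --series '[{"x": 0.003,"y": 0,"z": 0,"turn": 0,"fingers": 0},{"x": 0.003,"y": 0,"z": 0,"turn": 0,"fingers": 0},{"x": 0,"y": 0,"z": 0,"turn": 0,"fingers": 0}]'

```text
time: 17.1
position: [0.5816, 0.2861, 0.227]
tcp_rot: [-0.009, -0.028, 1.0, -0.002]
force: [-22.4, -3.2, 18.2]
finger_gap: 0.0078
gripper_force: 35.0
```

Emit:
arm_command --series '[{"x": -0.008,"y": 0,"z": 0.002,"turn": 0,"fingers": 0},{"x": 0,"y": 0,"z": 0,"turn": 0,"fingers": 15},{"x": 0,"y": 0,"z": 0,"turn": 0,"fingers": 40},{"x": 0,"y": 0,"z": 0,"turn": 0,"fingers": 40},{"x": 0,"y": 0,"z": 0.04,"turn": 0,"fingers": 40},{"x": 0,"y": 0,"z": 0.06,"turn": 0,"fingers": 40},{"x": 0,"y": -0.02,"z": 0.08,"turn": 0,"fingers": 40},{"x": -0.03,"y": -0.06,"z": 0.08,"turn": 0,"fingers": 40},{"x": -0.02,"y": -0.08,"z": 0,"turn": 0,"fingers": 40},{"x": -0.02,"y": -0.08,"z": 0,"turn": 0,"fingers": 40},{"x": -0.01,"y": -0.08,"z": 0,"turn": 0,"fingers": 40},{"x": -0.01,"y": -0.08,"z": 0,"turn": 0,"fingers": 40},{"x": -0.01,"y": -0.08,"z": 0,"turn": 0,"fingers": 40},{"x": -0.01,"y": -0.08,"z": 0,"turn": 0,"fingers": 40},{"x": 0,"y": -0.08,"z": 0,"turn": 0,"fingers": 40},{"x": 0,"y": -0.06,"z": 0,"turn": 0,"fingers": 40},{"x": 0,"y": -0.03,"z": 0,"turn": 0,"fingers": 40},{"x": 0,"y": 0,"z": 0,"turn": 0,"fingers": 40},{"x": 0,"y": 0,"z": 0,"turn": 0,"fingers": 40}]'

```text
time: 19.0
position: [0.5316, -0.0781, 0.3567]
tcp_rot: [0.0, -0.027, 1.0, 0.001]
force: [-0.5, -0.2, -0.7]
finger_gap: 0.0401
gripper_force: 0.0
```

```bash
python3 - <<'E'
from fit import *
a=save('top','pics/t5.png');b=save('side','pics/s5.png')
s=manip.sense();p=s['position'];q=s['tcp_rot'];print(p,s['force'],np.degrees(2*np.arctan2(q[2],q[1])))
A=cv2.cvtColor(a,4);B=cv2.cvtColor(b,4)
def crop(im,x,y,W_,H,s): return cv2.resize(im[y:y+H,x:x+W_],None,fx=s,fy=s,interpolation=2)
c=np.zeros((560,800,3),np.uint8);c[:,:320]=crop(A,190,168,80,140,4);c[:,320:]=crop(B,180,215,120,140,4)
r=[.5031,.2788,.0518,.0]
th=.0518; w=[.5031+.145*np.cos(th),.2788+.145*np.sin(th),th,.010]
for Pt in [(-90,-70,8),(-90,70,8),(-90,0,48),(-50,0,48),(-90,0,8)]:
    X=W(w,[Pt]); u=(proj('top',X)[0]-[190,168])*4; v=(proj('side',X)[0]-[180,215])*4+[320,0]
    for k in(u,v): cv2.circle(c,tuple(int(i) for i in k),3,(255,0,255),1)
cv2.imwrite('pics/c5.png',c)
E
```

```text
[ 0.53154019 -0.07720866  0.35675287] [0.19724291 0.53617725 0.2137037 ] 183.18087641305524
```

View pics/c5.png

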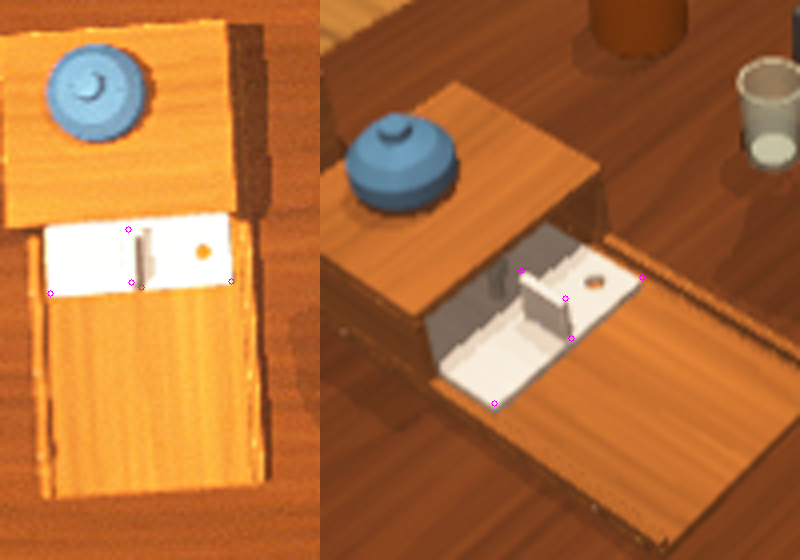

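The cover's outer edge matches the predicted home position to about 2 mm, and the wall force was felt; the pot and tumbler look undisturbed. On to the dial.

Emit:
arm_command --series '[{"x": -0.02,"y": -0.024,"z": 0,"turn": -0.005,"fingers": 40},{"x": -0.017,"y": -0.024,"z": -0.02,"turn": 0,"fingers": 40},{"x": 0,"y": 0,"z": -0.04,"turn": 0,"fingers": 40},{"x": 0,"y": 0,"z": -0.04,"turn": 0,"fingers": 40},{"x": 0,"y": 0,"z": -0.04,"turn": 0,"fingers": 40},{"x": 0,"y": 0,"z": -0.022,"turn": 0,"fingers": 40},{"x": 0,"y": 0,"z": 0,"turn": 0,"fingers": 40},{"x": 0,"y": 0,"z": 0,"turn": 0,"fingers": 15},{"x": 0,"y": 0,"z": 0,"turn": 0,"fingers": 5},{"x": 0,"y": 0,"z": 0,"turn": 0,"fingers": 5},{"x": 0,"y": 0,"z": 0,"turn": 0,"fingers": 5},{"x": 0,"y": 0,"z": 0,"turn": 0,"fingers": 5}]' --grip_force 10

```text
time: 20.3
position: [0.513, -0.101, 0.2763]
tcp_rot: [0.001, -0.023, 1.0, 0.002]
force: [-0.6, 5.7, 2.1]
finger_gap: 0.0139
gripper_force: 10.0
```

Emit:
arm_command --series '[{"x": 0,"y": 0.002,"z": 0,"turn": 0,"fingers": 0},{"x": 0,"y": 0,"z": 0,"turn": -0.067,"fingers": 0},{"x": 0,"y": 0,"z": 0,"turn": -0.067,"fingers": 0},{"x": 0,"y": 0,"z": 0,"turn": -0.067,"fingers": 0},{"x": 0,"y": 0,"z": 0,"turn": -0.067,"fingers": 0},{"x": 0,"y": 0,"z": 0,"turn": -0.067,"fingers": 0},{"x": 0,"y": 0,"z": 0,"turn": 0,"fingers": 0}]' --grip_force 20

```text
time: 21.0
position: [0.5129, -0.101, 0.2762]
tcp_rot: [0.0, 0.238, 0.971, 0.001]
force: [-2.1, 5.2, 5.2]
finger_gap: 0.0134
gripper_force: 20.0
```

```bash
python3 - <<'E'
from h import *
s=manip.sense();q=s['tcp_rot'];print(s['position'],s['force'],s['ft_torque'],np.degrees(2*np.arctan2(q[2],q[1])),s['joint_pos'])
E
```

```text
[ 0.51287722 -0.10095527  0.27622785] [-2.08211142  5.16108025  5.23507675] [ 1.3037965   0.29722417 -0.02937939] 152.45348629723145 [ 0.43220753  0.67300543 -0.43970539  1.97838705  0.4912735   0.59453443
  0.75272729]
```

Emit:
arm_command --series '[{"x": 0,"y": 0,"z": 0,"turn": -0.067,"fingers": 0},{"x": 0,"y": 0,"z": 0,"turn": -0.067,"fingers": 0},{"x": 0,"y": 0,"z": 0,"turn": -0.067,"fingers": 0},{"x": 0,"y": 0,"z": 0,"turn": -0.067,"fingers": 0},{"x": 0,"y": 0,"z": 0,"turn": -0.067,"fingers": 0},{"x": 0,"y": 0,"z": 0,"turn": -0.067,"fingers": 0},{"x": 0,"y": 0,"z": 0,"turn": -0.067,"fingers": 0},{"x": 0,"y": 0,"z": 0,"turn": -0.067,"fingers": 0},{"x": 0,"y": 0,"z": 0,"turn": -0.067,"fingers": 0},{"x": 0,"y": 0,"z": 0,"turn": -0.067,"fingers": 0},{"x": 0,"y": 0,"z": 0,"turn": -0.067,"fingers": 0},{"x": 0,"y": 0,"z": 0,"turn": -0.067,"fingers": 0},{"x": 0,"y": 0,"z": 0,"turn": -0.067,"fingers": 0},{"x": 0,"y": 0,"z": 0,"turn": -0.067,"fingers": 0},{"x": 0,"y": 0,"z": 0,"turn": -0.062,"fingers": 0},{"x": 0,"y": 0,"z": 0,"turn": 0,"fingers": 0},{"x": 0,"y": 0,"z": 0,"turn": 0,"fingers": 0}]'

```text
time: 22.7
position: [0.5117, -0.1024, 0.2761]
tcp_rot: [-0.001, 0.855, 0.519, -0.001]
force: [-5.6, 2.5, 8.7]
finger_gap: 0.0142
gripper_force: 19.9
```

```bash
python3 - <<'E'
from h import *
s=manip.sense();q=s['tcp_rot'];print(s['position'],s['force'],s['ft_torque'],np.degrees(2*np.arctan2(q[2],q[1])),s['finger_gap'])
E
```

```text
[ 0.51167141 -0.10237989  0.27607076] [-5.55508155  2.52721838  8.72567682] [ 0.34211992  0.95840972 -0.04249211] 62.556972922688075 0.014175521850950728
```

Emit:
arm_command --series '[{"x": 0,"y": 0,"z": 0,"turn": 0,"fingers": 20},{"x": 0,"y": 0,"z": 0,"turn": 0,"fingers": 40},{"x": 0,"y": 0,"z": 0,"turn": 0,"fingers": 40},{"x": 0,"y": 0,"z": 0,"turn": 0,"fingers": 40},{"x": 0,"y": 0,"z": 0.03,"turn": 0,"fingers": 40},{"x": 0,"y": 0,"z": 0.06,"turn": 0,"fingers": 40},{"x": 0,"y": 0,"z": 0.06,"turn": 0,"fingers": 40},{"x": 0,"y": 0,"z": 0.06,"turn": 0,"fingers": 40},{"x": 0,"y": -0.06,"z": 0.04,"turn": 0,"fingers": 40},{"x": 0,"y": -0.08,"z": 0,"turn": 0,"fingers": 40},{"x": 0,"y": -0.08,"z": 0,"turn": 0,"fingers": 40},{"x": 0,"y": -0.06,"z": 0,"turn": 0,"fingers": 40},{"x": 0,"y": 0,"z": 0,"turn": 0,"fingers": 40},{"x": 0,"y": 0,"z": 0,"turn": 0,"fingers": 40}]'

```text
time: 24.1
position: [0.5126, -0.2428, 0.4002]
tcp_rot: [-0.0, 0.856, 0.517, -0.0]
force: [0.6, 0.3, -0.2]
finger_gap: 0.0398
gripper_force: 0.0
```

```bash
python3 - <<'E'
from h import *
A=cv2.cvtColor(save('top','pics/t6.png'),4);B=cv2.cvtColor(save('side','pics/s6.png'),4)
def crop(im,x,y,W_,H,s): return cv2.resize(im[y:y+H,x:x+W_],None,fx=s,fy=s,interpolation=2)
c=np.zeros((600,800,3),np.uint8)
c[:300,:300]=crop(A,326,222,50,50,6);c[:300,300:600]=crop(B,320,195,50,50,6)
c[300:600,:400]=cv2.resize(A,(400,300),interpolation=cv2.INTER_AREA);c[300:,400:]=cv2.resize(B,(400,300),interpolation=cv2.INTER_AREA)
cv2.imwrite('pics/c6.png',c)
E
```

```text
(no output)
```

View pics/c6.png

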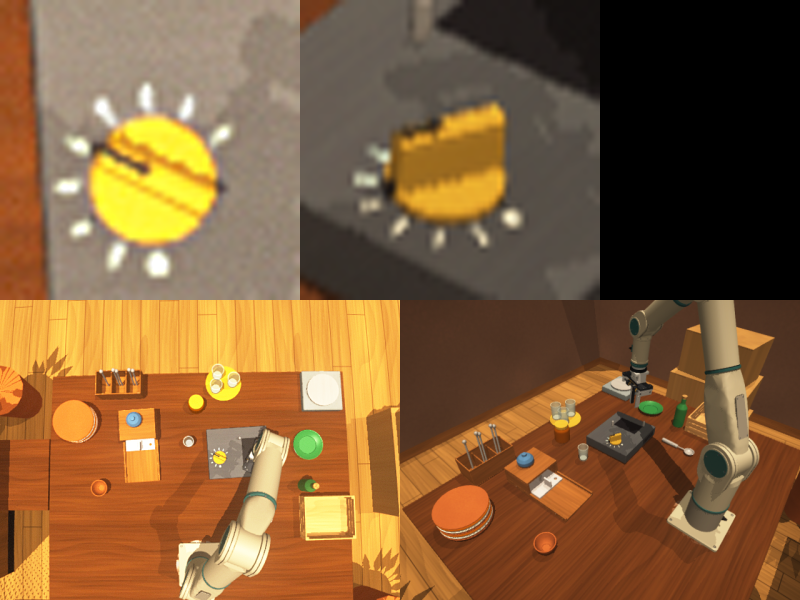

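The pointer line ends at (95,150), facing the fourth mark (77,145), counting from the stud (157,263). The cover is home and the other tableware is where it was.

```bash
python3 -c "
from cell import manip
print(manip.sign_off())"
```

```text
the job is handed in; nothing more can be done
None
```

The job is handed in at about 24 s: the cover was set down on the landing and slid home against the back wall, the dial rests on the fourth mark, and the other tableware looks undisturbed in the final pictures.

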